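# Turn the stone ball's dish in front of the flashlight

## Robot

A 6-joint arm with a two-finger parallel gripper is mounted at the origin on the work surface. World frame = base frame: x ahead of the robot, y to its left, z up, the work surface at z = 0. Lengths are in mm, angles in rad, forces in N, time in s.
With the tool pointing down it reaches from about 350 to 975 mm from the base axis. Payload 4.9 kg.
Tool frame: the origin (TCP) lies between the finger pads; the fingertips stand 11 mm ahead of it and the grasp point (between the pads) lies 8 mm behind it; z points along the fingers, x is the direction in which the jaws open and shut, and the axes are right-handed (so a half turn about z gives the same grasp; the last joint's range is limited). The gripper opens to 85 mm and grips with 20 to 120 N. Pads are 22 mm wide; open, the fingers measure 114 mm over their backs; the gripper's body (76 mm by 85 mm) begins 54 mm behind the grasp point. The pads swing forward as they close: fully open they stand 13 mm farther back than shut.
Start: joints at [0.987, 0.053, 1.613, -0, 1.476, -0.119], TCP at [280.14, 558.68, 242.304] pointing down, gripper open.
Joint ranges: [-3.01, 3.01], [-1.01, 2.22], [0.06, 2.58], [-1.02, 4.17], [0.09, 2.62], [-3.14, 3.14]. Speed limits (rad/s): [2.57, 2.57, 3.14, 3.14, 3.14, 3.14].

## Interface

Orientations are given as a unit quaternion [x, y, z, w].
In Python, from plant import get_obs, capture, calibration, sign_off, spot_in gives the robot as it stands.
- The arm moves only by the shell command python3 -m jog 'ROWS' [OPENING] [FORCE]. ROWS is JSON, a list of rows, each an object with "offset": the shift along the world's x, y, z in units of 0.06 m (1.0 is 0.06 m), a list of three; "angular": the turn, a rotation vector about the world's x, y, z in units of 4 degrees (1.0 is 4 degrees), a list of three. A call has exactly 5 rows; each row shifts and turns the pose as measured when the row begins; what a row does not reach is not made up. A row lasts 1/8 s, in which the tool goes at most 62.5 mm and 10.7 degrees, less where a joint would pass 70% of its speed; a pose out of reach is approached as far as the arm can. A call with a number of a shift or a turn outside -1 to 1 is refused whole. A call with a gripper value outside its range is refused whole. OPENING is the opening, from -1 (shut) to 1 (fully open), set as the call begins (- or left out, the last holds). The fingers move at their own pace and stop on an object; FORCE is the grip in N (left out, the last holds). Time passes only in rows, so rows that do not move let the fingers close, or fill a call up. It gives the time, the measured TCP pose, the force and the opening at its end, in the units of the state.
- get_obs(): the state, without advancing time (a new reading comes with each control period).
- capture(name): name is "scene" or "top" or "wrist"; returns (picture, depth): 384x512x3 uint8, blue, green, red; 384x512 float32, mm along the optical axis (not along the pixel's ray), 0 where there is no reading.
- calibration(name): a dict with "fx", "fy", "cx", "cy" (pixels), "dist" ([k1, k2, p1, p2, k3] as OpenCV has them; the pictures are not rectified), "R" (3x3) and "t" (3): a world point X has camera coordinates R X + t. Camera axes: x right, y down, z forward; pixel columns grow to the right and rows downward; lengths in mm; the calibration is good to about 2 mm. A picture is of the moment at which its call begins: read the wrist's pose just before it. calibration takes no time and is no camera call; for the wrist camera it gives the pose at the moment of the call.
- sign_off(): hands the job in, once; it reports no verdict.
Trained networks look in the newest picture that a camera, given by its name, has taken for a name from the list of things; names that differ only in an ending like _2 or _b are one class to them, and where a whole thing is asked for, a point or a joint stands for the part that bears it (a point fixed in the world has none). Each returns a list of dicts, best first, with "confidence" (0 to 1); they miss things now and then, are a little off and sometimes report something else, mostly with a low value. They report only what shows in the picture. A call takes as long as a camera call.
- spot_in(query, camera): "position" ([x, y, z] in mm, in world coordinates, good to about 4 mm: the middle of the surface that is visible of it).
The state is a dict: "time_s": time; "q": joint angles; "dq": joint speeds; "joint_torque": joint torques, N m; "tool_pos": TCP position; "eef_rot": TCP orientation; "contact_force": force on the tool from outside, world axes, zero at the start; "ft_torque": the same for the moment, N m; "gripper_width": finger opening in mm.
Only numpy, scipy, OpenCV 4.12 (cv2) and the standard library are available. Lean on these libraries where they do the work, as an engineer would, in place of code of your own. Each camera call takes 0.05 s, during which the arm holds its last target.

## Task

Take the wooden dish by the bar of its arch handle, pull its stem straight up out of the square holder, and raise it until the stone ball lying in it is straight in front of the flashlight's lens, at the lens's height. Once the stem is out, give the dish a quarter turn (either way) from how it stood in the holder, so that the arch's legs no longer stand between lens and ball. Keep the dish level and the ball in the middle of the dish, inside the raised ring, all the time, leave the other things where they lie, and finish still holding the dish up there, level and motionless.

Things in the scene. Friction and masses are not known exactly. Their poses are not given: they have to be found in the camera images.
- stand: fixed light-wood stand; origin on the table under the holder's axis, z up. Base board 100 (x) by 330 (y), 15 high, y -60 to +270; at the origin a square holder block 50 by 50, top at z 75, with a 16 mm square hole through it, 60 deep, sides along x and y; at y +215 a 26 mm thick column carries the flashlight, which looks along the stand's -y over the holder
- holder_mouth (a point): centre of the holder's hole, in its top face, 75 above the table; axes as the stand
- flashlight: fixed aluminium flashlight with a black rubber toggle, lying level on a column; origin at the centre of its lens (head diameter 44), which looks along its own -y to the space above the holder; tube runs 135 along +y; axes as the stand's. Lens 140 to 150 from the holder's axis, 180 to 220 above the table, differing between starts
- dish: loose wooden dish, rim diameter 126, 175 to 350 g, balanced; origin on its axis under its 44 mm foot, which rests on the holder's top; z up. Below it a 14 mm square stem, 60 long, stands in the holder, so its axes start as the stand's. Floor (z 12) rises at 6 degrees from the middle to a raised ring of 60 diameter, then steeper to the rim at z 30. Arch legs rise from the rim at y +-60
- dish_grip (a point): centre of the arch's grip bar, 95 above the dish's origin, on its axis: bar 14 thick (dish x), 54 long (dish y), 24 high; free space below it is about 40 down to the top of the ball, 65 either side of it
- dish_middle (a point): on the dish's axis, 27 above its origin: where the ball's centre lies when the ball is centred
- stem_tip (a point): lower end of the stem, 60 below the dish's origin
- ball: loose polished stone ball, 30 diameter, about 36 g, lying in the middle of the dish
- ball_center (a point): centre of the ball
- mask: bystander: dive mask with mirrored lenses lying face up, 85 by 180 by 47; origin under its middle
- brush: bystander: short green scrub brush, 140 by 30 by 36; origin under its middle
- shell0: bystander: brown cone shell 52 long, 27 thick; origin under its middle
- shell1: bystander: white cone shell 52 long, 27 thick; origin under its middle

How it is judged (in metres and radians):
On the way, in this order (a step that is already met when the one before it is completed fails the run):
1. the stem is pulled clear of the holder, ball in the middle, dish level (z of stem_tip in the frame of holder_mouth above 0.004 m and distance between ball_center and dish_middle below 0.02 m and angle between dish's own z axis and vertical below 0.1 rad and contact force between the fingers and dish above 1 N), for 0.1 s.
2. the dish is given its quarter turn in the air, ball in the middle, dish level (all of step 1 and angle between the x axis of dish and the y axis of stand, either way round below 0.2 rad), for 0.1 s.
At the end, for the whole second after the job is handed in: fingers hold the dish still, stem 4 mm or more above the holder, touching nothing else, level within 0.10 rad, a quarter turn (+-0.2 rad) from its start; ball within 20 mm of the dish's middle, touched by the dish only, within 22 mm sideways and in height of the lens axis, 80-250 mm before the lens (all of step 2 and x of ball_center in the frame of flashlight between -0.022 and 0.022 m and z of ball_center in the frame of flashlight between -0.022 and 0.022 m and y of ball_center in the frame of flashlight between -0.25 and -0.08 m and contact force between dish and stand below 0.1 N and contact force between dish and flashlight below 0.1 N and contact force between each of the arm, the fingers and ball below 0.05 N and linear speed of dish below 0.02 m/s and angular speed of dish below 0.15 rad/s); the arm keeps its last pose, push and grip.
It fails at once if the ball rolls out of the raised ring (distance between ball_center and dish_middle above 0.028 m).
It fails at once if the dish is tipped by more than 0.25 rad (angle between dish's own z axis and vertical above 0.25 rad).
It fails at once if a bystander is moved by more than 20 mm (distance of any of mask, brush, shell0, shell1 from where it was at the start of the episode above 0.02 m).
It also fails if it takes over 45 s, if anything falls off the work surface, if the arm or the gripper's body presses on something with over 40 N, if the wrist force passes 120 N, or if a joint passes its speed limit or range.

## Working session

There is one attempt and no reset: what is moved stays moved. The work goes in short steps, Python scripts to look and compute and a shell command to move; the robot and the scene stay as the last step left them, time stands still between calls to the robot, and variables do not carry over. Pictures are saved under pics/ and viewed, and the job is handed in when it is done.

```bash
ls; mkdir -p pics
python3 - <<'E'
from plant import *
import cv2
o=get_obs(); print({k:o[k] for k in o})
for c in ["scene","top"]:
    p,d=capture(c); cv2.imwrite(f"pics/{c}0.png",p)
    for q in ["dish","dish_grip","ball","flashlight","stand","mask","brush"]:
        r=spot_in(q,c); print(c,q,[( [round(v) for v in x["position"]],round(x["confidence"],2)) for x in r[:2]])
print(get_obs()["time_s"])
E
```

```text
pics
{'time_s': 0.0, 'q': array([ 9.86973702e-01,  5.33559814e-02,  1.61433120e+00, -6.79750113e-07,
        1.47597602e+00, -1.19009066e-01]), 'dq': array([ 4.42699231e-04,  9.34636186e-04,  3.19945459e-05,  4.69468019e-04,
       -1.61616387e-04, -1.09055606e-03]), 'joint_torque': array([-7.95595952e-04, -3.93698359e+01, -3.70166624e+01, -1.85598788e-04,
        7.44982157e-03,  1.26256072e-06]), 'tool_pos': array([279.8264157 , 558.17585715, 241.0413127 ]), 'eef_rot': array([ 8.50956679e-01,  5.25234861e-01, -9.39155987e-04,  4.35624536e-04]), 'contact_force': array([0.47178987, 0.56294121, 0.38873159]), 'ft_torque': array([ 0.05276579,  0.02298812, -0.00411043]), 'gripper_width': 85.47227043408587}
scene dish [([499, -117, 101], 0.95)]
scene dish_grip [([493, -120, 98], 0.78)]
scene ball [([500, -120, 100], 0.62), ([501, -119, 107], 0.42)]
scene flashlight [([406, 51, 205], 0.94), ([498, -118, 111], 0.21)]
scene stand [([436, 15, 16], 0.88)]
scene mask [([512, -456, 40], 0.96)]
scene brush [([348, -364, 36], 0.59)]
top dish [([490, -118, 98], 0.65)]
top dish_grip [([493, -118, 95], 0.98)]
top ball []
top flashlight []
top stand [([422, 8, 13], 0.93)]
top mask [([502, -446, 44], 0.57)]
top brush [([333, -369, 34], 0.74)]
0.8
```

View pics/scene0.png

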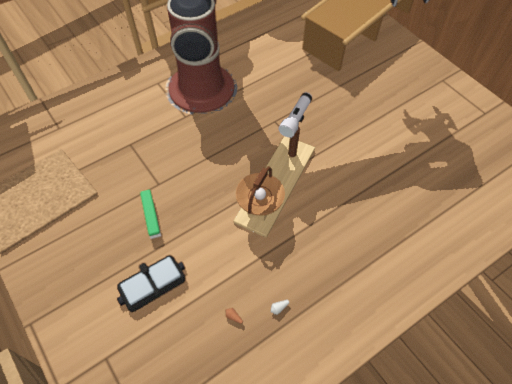

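View pics/top0.png

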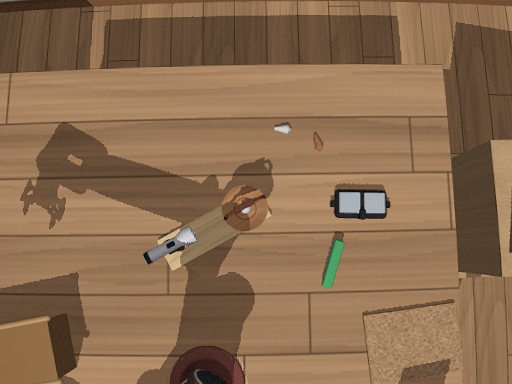

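The scene view shows the dish at about (260,195) with the flashlight at (295,115). In the top view the dish is at (245,208) and the flashlight at (170,245). The stand is yawed, so next I'll measure its geometry from the depth images.

```bash
cat > h.py <<'E'
from plant import *
import numpy as np, cv2
def cloud(p,d,c):
    K=np.array([[c["fx"],0,c["cx"]],[0,c["fy"],c["cy"]],[0,0,1.]])
    v,u=np.nonzero(d>0)
    n=cv2.undistortPoints(np.stack([u,v],1).astype(float)[:,None],K,np.array(c["dist"],float))[:,0]
    z=d[v,u].astype(float)
    X=np.c_[n*z[:,None],z]
    W=(X-np.array(c["t"]))@np.array(c["R"])
    return W,p[v,u].astype(int),np.c_[u,v]
def crop(name,uv0,uv1,s,fn,p):
    cv2.imwrite(fn,cv2.resize(p[uv0[1]:uv1[1],uv0[0]:uv1[0]],None,fx=s,fy=s,interpolation=cv2.INTER_CUBIC))
E
python3 - <<'E'
from h import *
for n in ["scene","top"]:
    c=calibration(n); p,d=capture(n)
    W,C,uv=cloud(p,d,c); np.savez(f"{n}.npz",W=W,C=C,uv=uv)
    print(n,"cam at",-np.array(c["R"]).T@c["t"],c["fx"])
    m=(abs(W[:,0]-450)<150)&(abs(W[:,1]+30)<220)
    w=W[m]
    for lo,hi in [(-5,5),(10,20),(65,80),(80,120),(120,160),(160,190),(190,240)]:
        k=w[(w[:,2]>lo)&(w[:,2]<=hi)]; print(lo,hi,len(k),k.mean(0).round(1) if len(k) else '')
    b=w[(w[:,2]>10)&(w[:,2]<20)].astype(np.float32)
    print("board rect",cv2.minAreaRect(b[:,:2]), np.median(b[:,2]))
    f=w[w[:,2]>165]; print("fl",len(f)); 
    r=cv2.minAreaRect(f[:,:2].astype(np.float32)); print(r, f[:,2].min(),f[:,2].max())
crop("scene",(220,80),(330,240),4,"pics/sc_crop.png",capture("scene")[0])
crop("top",(130,170),(290,280),4,"pics/top_crop.png",capture("top")[0])
E
```

```text
scene cam at [1002.04640867 -500.86859346 1118.7068814 ] 468.9716130568804
-5 5 9446 [ 4.68e+02 -4.65e+01  1.00e-01]
10 20 1948 [447.8 -14.7  15. ]
65 80 31 [398.3  65.1  72.9]
80 120 1509 [ 490.8 -108.2   98.3]
120 160 98 [476.3 -77.9 138.5]
160 190 279 [477.7 -82.2 177.2]
190 240 572 [403.3  58.1 206.1]Traceback (most recent call last):
  File "<stdin>", line 11, in <module>
cv2.error: OpenCV(4.12.0) /io/opencv/modules/imgproc/src/convhull.cpp:143: error: (-215:Assertion failed) total >= 0 && (depth == CV_32F || depth == CV_32S) in function 'convexHull'
```

Run:
```python
import numpy as np
for n in ["scene","top"]:
    z=np.load(n+".npz");W,C=z["W"],z["C"]
    m=(abs(W[:,0]-450)<150)&(abs(W[:,1]+30)<220)&(W[:,2]>150)
    w=W[m];
    k=w-[495,-118,0]; a=np.arctan2(169,-92)
    y=k@[np.cos(a),np.sin(a),0]; x=k@[np.sin(a),-np.cos(a),0]
    for b in range(100,330,10):
        s=(y>b)&(y<=b+10)
        if s.sum(): print(n,b,s.sum(),"x",x[s].min().round(),x[s].max().round(),"z",w[s,2].min().round(),w[s,2].max().round(), "top pts mean", w[s][w[s,2]>w[s,2].max()-4].mean(0).round(0))
```

```text
scene 140 153 x -19.0 22.0 z 172.0 216.0 top pts mean [424.  11. 215.]
scene 150 58 x -21.0 22.0 z 188.0 219.0 top pts mean [420.  17. 217.]
scene 160 52 x -19.0 23.0 z 194.0 219.0 top pts mean [418.  28. 217.]
scene 170 28 x -12.0 19.0 z 195.0 215.0 top pts mean [412.  36. 213.]
scene 180 25 x -11.0 14.0 z 198.0 211.0 top pts mean [410.  46. 209.]
scene 190 40 x -14.0 15.0 z 190.0 216.0 top pts mean [403.  56. 215.]
scene 200 50 x -13.0 19.0 z 175.0 218.0 top pts mean [399.  63. 215.]
scene 210 37 x -12.0 18.0 z 150.0 214.0 top pts mean [393.  71. 213.]
scene 220 32 x -13.0 16.0 z 182.0 210.0 top pts mean [389.  80. 208.]
scene 230 38 x -13.0 15.0 z 191.0 212.0 top pts mean [386.  90. 210.]
scene 240 35 x -11.0 16.0 z 193.0 210.0 top pts mean [380.  99. 209.]
scene 250 32 x -13.0 16.0 z 190.0 211.0 top pts mean [375. 108. 209.]
scene 260 35 x -11.0 16.0 z 190.0 210.0 top pts mean [368. 115. 208.]
scene 270 30 x -9.0 16.0 z 193.0 211.0 top pts mean [366. 124. 209.]
scene 280 1 x 3.0 3.0 z 206.0 206.0 top pts mean [364. 129. 206.]Traceback (most recent call last):
  File "<stdin>", line 3, in <module>
    fid = stack.enter_context(open(os.fspath(file), "rb"))
                              ~~~~^^^^^^^^^^^^^^^^^^^^^^^
FileNotFoundError: [Errno 2] No such file or directory: 'top.npz'
```

Run:
```python
from h import *
for n in ["scene","top"]:
    c=calibration(n); p,d=capture(n)
    W,C,uv=cloud(p,d,c); np.savez(f"{n}.npz",W=W,C=C,uv=uv)
    print(n,"cam at",(-np.array(c["R"]).T@c["t"]).round(),c["fx"])
    m=(abs(W[:,0]-450)<150)&(abs(W[:,1]+30)<220); w=W[m]
    b=w[(w[:,2]>10)&(w[:,2]<20)].astype(np.float32)
    print("board rect",cv2.minAreaRect(np.ascontiguousarray(b[:,:2])), np.median(b[:,2]))
    a=np.arctan2(169,-92); k=w-[495,-118,0]
    y=k@[np.cos(a),np.sin(a),0]; x=k@[np.sin(a),-np.cos(a),0]
    for b in range(130,300,10):
        s=(y>b)&(y<=b+10)&(w[:,2]>150)
        if s.sum(): print(b,s.sum(),"x",x[s].min().round(),x[s].max().round(),"z",w[s,2].min().round(),w[s,2].max().round())
    s=(np.hypot(x,y)<85)&(w[:,2]>70)
    for lo in range(70,200,10):
        t=s&(w[:,2]>lo)&(w[:,2]<=lo+10)
        if t.sum(): print("dish z",lo,t.sum(),"mean",w[t].mean(0).round(),"x",x[t].min().round(),x[t].max().round(),"y",y[t].min().round(),y[t].max().round())
crop("scene",(220,80),(330,240),3.7,"pics/sc_crop.png",capture("scene")[0])
crop("top",(130,170),(290,280),4.5,"pics/top_crop.png",capture("top")[0])
```

```text
scene cam at [1002. -501. 1119.] 468.9716130568804
board rect ((444.5590515136719, -24.753524780273438), (100.42010498046875, 333.0066223144531), 28.214113235473633) 14.973666
140 155 x -19.0 21.0 z 171.0 218.0
150 57 x -20.0 22.0 z 188.0 218.0
160 49 x -20.0 22.0 z 195.0 220.0
170 31 x -12.0 21.0 z 195.0 217.0
180 24 x -13.0 16.0 z 196.0 210.0
190 40 x -12.0 15.0 z 189.0 214.0
200 45 x -11.0 18.0 z 174.0 216.0
210 42 x -12.0 19.0 z 156.0 215.0
220 35 x -12.0 16.0 z 179.0 211.0
230 31 x -10.0 15.0 z 193.0 210.0
240 36 x -14.0 16.0 z 194.0 211.0
250 32 x -12.0 16.0 z 193.0 210.0
260 41 x -12.0 17.0 z 192.0 210.0
270 25 x -10.0 16.0 z 193.0 211.0
280 2 x -9.0 -3.0 z 203.0 206.0
dish z 80 168 mean [ 496. -115.   88.] x -41.0 33.0 y -30.0 48.0
dish z 90 666 mean [ 495. -115.   95.] x -56.0 59.0 y -60.0 58.0
dish z 100 526 mean [ 494. -118.  104.] x -63.0 61.0 y -64.0 65.0
dish z 110 79 mean [ 500. -123.  114.] x -52.0 57.0 y -64.0 61.0
dish z 120 17 mean [ 499. -125.  124.] x -4.0 3.0 y -63.0 59.0
dish z 130 17 mean [ 509. -145.  134.] x -5.0 3.0 y -61.0 59.0
dish z 140 15 mean [ 508. -1
[... 960 characters left out ...]
07.0
dish z 80 287 mean [ 492. -120.   88.] x -45.0 42.0 y -44.0 42.0
dish z 90 714 mean [ 494. -117.   95.] x -58.0 57.0 y -58.0 55.0
dish z 100 438 mean [ 496. -117.  104.] x -63.0 62.0 y -61.0 64.0
dish z 110 20 mean [ 494. -125.  113.] x -10.0 46.0 y -57.0 8.0
dish z 120 2 mean [463. -67. 124.] x -5.0 -3.0 y 59.0 61.0
dish z 130 7 mean [ 498. -127.  136.] x -5.0 4.0 y -62.0 62.0
dish z 140 14 mean [ 486. -104.  146.] x -5.0 4.0 y -58.0 60.0
dish z 150 14 mean [ 498. -128.  155.] x -7.0 3.0 y -55.0 52.0
dish z 160 56 mean [ 494. -118.  166.] x -8.0 4.0 y -47.0 49.0
dish z 170 60 mean [ 492. -116.  177.] x -8.0 7.0 y -33.0 35.0
dish z 180 72 mean [ 496. -120.  182.] x -8.0 6.0 y -27.0 26.0
```

The measurements agree between the two views:
- **Stand:** origin about (494,-117.4), yaw 28.1°.
- **Grip bar:** centre at z≈170, top at 182, matching the text.
- **Lens:** about 144 mm from the holder axis, at height about 196–197. That means a lift of about 95 mm.

The tool x axis has to turn from 63.4° to 28.1°. I'll raise first, then travel.

```bash
python3 -m jog '[{"offset":[0,0,0.9],"angular":[0,0,0]},{"offset":[0.1,-0.3,0.6],"angular":[0,0,-1]},{"offset":[0.28,-0.9,0],"angular":[0,0,-1]},{"offset":[0.28,-0.9,0],"angular":[0,0,-1]},{"offset":[0.28,-0.9,0],"angular":[0,0,-1]}]' 1 40
python3 -m jog '[{"offset":[0.28,-0.9,0],"angular":[0,0,-1]},{"offset":[0.28,-0.9,0],"angular":[0,0,-1]},{"offset":[0.28,-0.9,0],"angular":[0,0,-1]},{"offset":[0.28,-0.9,0],"angular":[0,0,-1]},{"offset":[0,0,0],"angular":[0,0,0]}]'
```

```text
time_s: 1.68
tool_pos: [336.2, 375.9, 334.3]
eef_rot: [0.916, 0.4, -0.0, 0.0]
contact_force: [1.2, 0.2, 0.4]
gripper_width: 85.4
time_s: 2.3
tool_pos: [404.9, 150.2, 335.6]
eef_rot: [0.965, 0.262, 0.002, 0.001]
contact_force: [0.0, -0.2, 0.1]
gripper_width: 85.4
```

```bash
python3 -m jog '[{"offset":[0.28,-0.9,0],"angular":[0,0,-0.3]},{"offset":[0.3,-0.9,-0.1],"angular":[0,0,-0.2]},{"offset":[0.3,-0.9,-0.1],"angular":[0,0,0]},{"offset":[0.3,-0.9,0],"angular":[0,0,0]},{"offset":[0.3,-0.8,0],"angular":[0,0,0]}]'
python3 - <<'E'
from h import *
c=calibration("wrist"); o=get_obs(); p,d=capture("wrist"); cv2.imwrite("pics/w1.png",p)
print(o["time_s"],o["tool_pos"],o["eef_rot"].round(4))
W,C,uv=cloud(p,d,c)
m=(np.hypot(W[:,0]-494,W[:,1]+117.4)<70)&(W[:,2]>172)&(W[:,2]<190)
w=W[m]; print(len(w),np.median(w[:,2]),cv2.minAreaRect(np.ascontiguousarray(w[:,:2].astype(np.float32))))
for q in ["dish_grip","ball","dish"]: print(q,[(np.round(x["position"]),x["confidence"]) for x in spot_in(q,"wrist")[:2]])
E
```

```text
time_s: 2.92
tool_pos: [495.5, -113.4, 324.7]
eef_rot: [0.968, 0.253, 0.006, -0.001]
contact_force: [0.6, 0.7, 0.3]
gripper_width: 85.4
2.925 [ 495.53411045 -113.42872959  324.69652901] [ 9.675e-01  2.527e-01  5.600e-03 -7.000e-04]
824 182.33189439695684 ((491.755615234375, -118.52537536621094), (13.785990715026855, 64.4168472290039), 28.46735954284668)
dish_grip [(array([ 488., -112.,  103.]), 0.6)]
ball []
dish [(array([ 490., -113.,   94.]), 0.77)]
```

View pics/w1.png

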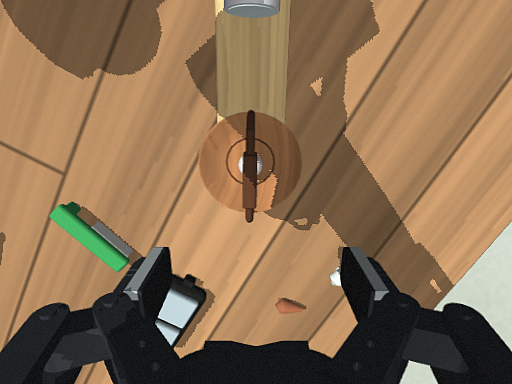

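The wrist view shows the arch bar at about (250,165), parallel to the pads, with a clear gap either side. The bar top reads z 182 and its yaw 28.5°, which agrees with the first measurement. I'll centre the tool and let it settle above the bar.

```bash
python3 -m jog '[{"offset":[-0.05,-0.07,-0.7],"angular":[0,0,0]},{"offset":[0,0,-0.5],"angular":[0,0,0]},{"offset":[0,0,0],"angular":[0,0,0]},{"offset":[0,0,0],"angular":[0,0,0]},{"offset":[0,0,0],"angular":[0,0,0]}]'
python3 - <<'E'
from h import *
from scipy.spatial.transform import Rotation as R
o=get_obs();print(o["tool_pos"].round(1))
M=R.from_quat(o["eef_rot"]).as_matrix(); print(M.round(4))
yaw=np.radians(28.2); T=np.array([[np.cos(yaw),np.sin(yaw),0],[np.sin(yaw),-np.cos(yaw),0],[0,0,-1]])
print("turn (4deg units)",(np.degrees(R.from_matrix(T@M.T).as_rotvec())/4).round(2))
c=calibration("wrist"); p,d=capture("wrist"); cv2.imwrite("pics/w2.png",p)
W,C,uv=cloud(p,d,c)
m=(np.hypot(W[:,0]-494,W[:,1]+117.4)<45)&(W[:,2]>178)&(W[:,2]<190)
w=W[m]; print(len(w),np.median(w[:,2]),cv2.minAreaRect(np.ascontiguousarray(w[:,:2].astype(np.float32))))
E
```

```text
time_s: 3.75
tool_pos: [493.7, -109.5, 255.5]
eef_rot: [0.966, 0.257, 0.008, 0.0]
contact_force: [-0.9, 0.1, -0.0]
gripper_width: 85.9
[ 493.7 -109.5  255.5]
[[ 0.8673  0.4975  0.0164]
 [ 0.4975 -0.8675  0.0042]
 [ 0.0163  0.0045 -0.9999]]
turn (4deg units) [-0.06  0.24 -0.41]
1237 182.39319163248646 ((491.8093566894531, -118.74974060058594), (13.987431526184082, 53.1485595703125), 28.174041748046875)
```

View pics/w2.png

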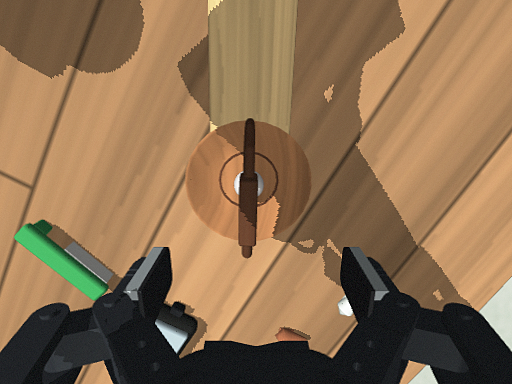

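The bar now measures 14×53 at yaw 28.2°, centred at (491.8,-118.7). Next I correct the tilt, yaw and offset.

```bash
python3 -m jog '[{"offset":[-0.02,-0.15,-0.4],"angular":[-0.06,0.24,-0.4]},{"offset":[0,0,-0.2],"angular":[0,0,0]},{"offset":[0,0,0],"angular":[0,0,0]},{"offset":[0,0,0],"angular":[0,0,0]},{"offset":[0,0,0],"angular":[0,0,0]}]'
cat > st.py <<'E'
from h import *
from scipy.spatial.transform import Rotation as R
import sys
o=get_obs();print(o["time_s"],o["tool_pos"].round(1),"F",o["contact_force"].round(2),"w",o["gripper_width"].round(1),"q6",o["q"][5].round(2))
M=R.from_quat(o["eef_rot"]).as_matrix()
yaw=np.radians(float(sys.argv[1])); T=np.array([[np.cos(yaw),np.sin(yaw),0],[np.sin(yaw),-np.cos(yaw),0],[0,0,-1]])
print("turn (4deg units)",(np.degrees(R.from_matrix(T@M.T).as_rotvec())/4).round(2))
E
python3 st.py 28.2
```

```text
time_s: 4.42
tool_pos: [492.8, -119.7, 218.0]
eef_rot: [0.97, 0.243, -0.0, 0.0]
contact_force: [-0.2, -0.2, -0.5]
gripper_width: 85.3Traceback (most recent call last):
  File "st.py", line 4, in <module>
    o=get_obs();print(o["time_s"],o["tool_pos"].round(1),"F",o["contact_force"].round(2),"w",o["gripper_width"].round(1),"q6",o["q"][5].round(2))
                                                                                             ^^^^^^^^^^^^^^^^^^^^^^^^
AttributeError: 'float' object has no attribute 'round'
```

```bash
sed -i 's/o\["gripper_width"\].round(1)/round(float(o["gripper_width"]),1)/' st.py
python3 -m jog '[{"offset":[0,0.02,-0.35],"angular":[0,0,0]},{"offset":[0,0,-0.35],"angular":[0,0,0]},{"offset":[0,0,-0.23],"angular":[0,0,0]},{"offset":[0,0,0],"angular":[0,0,0]},{"offset":[0,0,0],"angular":[0,0,0]}]'
python3 st.py 28.2
python3 - <<'E'
from h import *
c=calibration("wrist"); p,d=capture("wrist"); cv2.imwrite("pics/w3.png",p)
E
```

```text
time_s: 5.05
tool_pos: [494.7, -119.1, 164.2]
eef_rot: [0.97, 0.243, 0.002, 0.002]
contact_force: [0.4, 0.9, 0.1]
gripper_width: 85.4
5.05 [ 494.7 -119.1  164.2] F [0.38 0.92 0.09] w 85.4 q6 -0.87
turn (4deg units) [0.05 0.08 0.03]
```

View pics/w3.png

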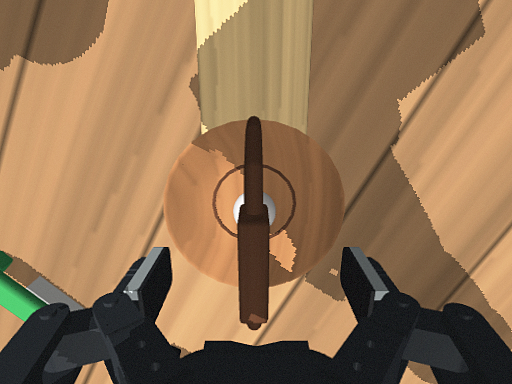

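The bar spans columns 240–270, centred between the pads (170–342), and rows 205–325, centred on the pads. Closing now.

```bash
python3 -m jog '[{"offset":[0,0,0],"angular":[0,0,0]},{"offset":[0,0,0],"angular":[0,0,0]},{"offset":[0,0,0],"angular":[0,0,0]},{"offset":[0,0,0],"angular":[0,0,0]},{"offset":[0,0,0],"angular":[0,0,0]}]' -1 50
python3 -m jog '[{"offset":[0,0,0],"angular":[0,0,0]},{"offset":[0,0,0],"angular":[0,0,0]},{"offset":[0,0,0],"angular":[0,0,0]},{"offset":[0,0,0],"angular":[0,0,0]},{"offset":[0,0,0],"angular":[0,0,0]}]'
python3 st.py 28.2
python3 - <<'E'
from h import *
c=calibration("wrist"); p,d=capture("wrist"); cv2.imwrite("pics/w4.png",p)
E
```

```text
time_s: 5.72
tool_pos: [495.3, -119.7, 166.1]
eef_rot: [0.97, 0.243, 0.003, 0.003]
contact_force: [-0.1, -1.0, -0.2]
gripper_width: 12.9
time_s: 6.35
tool_pos: [495.3, -119.7, 166.1]
eef_rot: [0.97, 0.243, 0.003, 0.003]
contact_force: [-1.1, 0.1, 0.5]
gripper_width: 13.3
6.35 [ 495.3 -119.7  166.1] F [-1.15  0.06  0.5 ] w 13.3 q6 -0.87
turn (4deg units) [0.07 0.11 0.03]
```

View pics/w4.png

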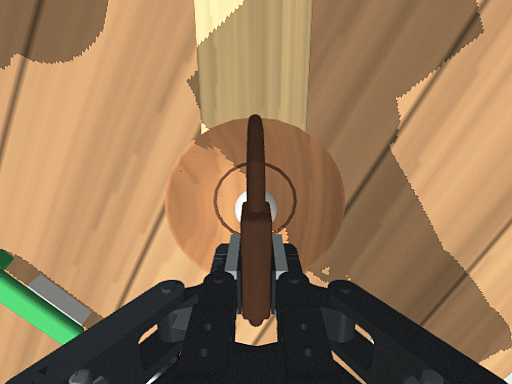

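The grip is firm, with an opening of 13 mm, and the ball is still centred in the ring at about (256,205). Lifting gently.

```bash
python3 -m jog '[{"offset":[0,0,0.05],"angular":[0,0,0]},{"offset":[0,0,0.1],"angular":[0,0,0]},{"offset":[0,0,0.12],"angular":[0,0,0]},{"offset":[0,0,0.12],"angular":[0,0,0]},{"offset":[0,0,0.12],"angular":[0,0,0]}]'
python3 st.py 28.2
```

```text
time_s: 7.02
tool_pos: [494.4, -119.3, 196.8]
eef_rot: [0.97, 0.243, 0.002, 0.003]
contact_force: [-0.6, -0.8, -2.4]
gripper_width: 13.0
7.025 [ 494.4 -119.3  196.8] F [-0.59 -0.8  -2.36] w 13.0 q6 -0.87
turn (4deg units) [0.05 0.08 0.03]
```

```bash
python3 -m jog '[{"offset":[0,0,0.14],"angular":[0,0,0]},{"offset":[0,0,0.14],"angular":[0,0,0]},{"offset":[0,0,0.14],"angular":[0,0,0]},{"offset":[0,0,0.14],"angular":[0,0,0]},{"offset":[0,0,0.14],"angular":[0,0,0]}]'
python3 -m jog '[{"offset":[0,0,0.14],"angular":[0,0,0]},{"offset":[0,0,0.12],"angular":[0,0,0]},{"offset":[0,0,0.06],"angular":[0,0,0]},{"offset":[0,0,0],"angular":[0,0,0]},{"offset":[0,0,0],"angular":[0,0,0]}]'
python3 st.py 28.2
python3 - <<'E'
from h import *
c=calibration("wrist"); p,d=capture("wrist"); cv2.imwrite("pics/w5.png",p)
p,d=capture("scene"); crop("scene",(220,60),(330,240),3.3,"pics/s5.png",p)
E
```

```text
time_s: 7.65
tool_pos: [494.5, -119.1, 242.3]
eef_rot: [0.97, 0.243, 0.002, 0.002]
contact_force: [0.4, -0.4, -1.9]
gripper_width: 12.9
time_s: 8.28
tool_pos: [494.7, -119.2, 263.4]
eef_rot: [0.97, 0.243, 0.003, 0.003]
contact_force: [0.1, -0.6, -2.6]
gripper_width: 13.1
8.275 [ 494.7 -119.2  263.4] F [ 0.15 -0.58 -2.57] w 13.1 q6 -0.87
turn (4deg units) [0.05 0.1  0.03]
```

View pics/w5.png

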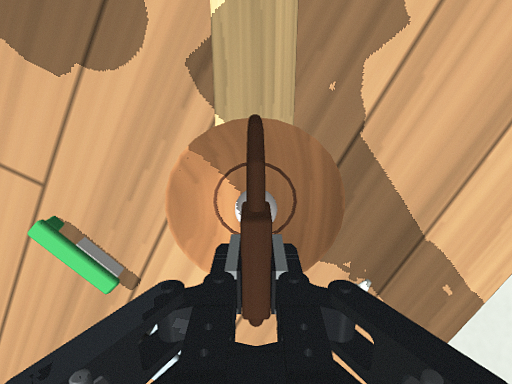

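View pics/s5.png

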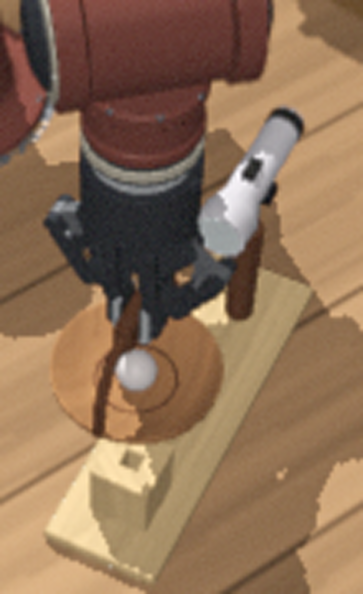

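The scene shows the stem clear of the holder hole and the ball in the middle of the ring. The quarter turn will be −90°, which brings joint 6 towards about +0.7, well within its range.

```bash
python3 -m jog '[{"offset":[0,0,0],"angular":[0,0,-0.3]},{"offset":[0,0,0],"angular":[0,0,-0.5]},{"offset":[0,0,0],"angular":[0,0,-0.7]},{"offset":[0,0,0],"angular":[0,0,-0.8]},{"offset":[0,0,0],"angular":[0,0,-0.8]}]'
python3 -m jog '[{"offset":[0,0,0],"angular":[0,0,-0.8]},{"offset":[0,0,0],"angular":[0,0,-0.8]},{"offset":[0,0,0],"angular":[0,0,-0.8]},{"offset":[0,0,0],"angular":[0,0,-0.8]},{"offset":[0,0,0],"angular":[0,0,-0.8]}]'
python3 st.py -61.8
```

```text
time_s: 9.0
tool_pos: [494.3, -119.0, 262.4]
eef_rot: [0.991, 0.13, 0.002, 0.002]
contact_force: [-0.8, -0.9, -2.2]
gripper_width: 13.3
time_s: 9.62
tool_pos: [494.1, -119.0, 261.9]
eef_rot: [1.0, -0.017, 0.001, 0.003]
contact_force: [-0.8, 0.8, -3.2]
gripper_width: 13.4
9.625 [ 494.1 -119.   261.9] F [-0.75  0.84 -3.21] w 13.4 q6 -0.35
turn (4deg units) [ 8.000e-02 -1.000e-02 -1.496e+01]
```

```bash
python3 -m jog '[{"offset":[0,0,0],"angular":[0,0,-0.9]},{"offset":[0,0,0],"angular":[0,0,-0.9]},{"offset":[0,0,0],"angular":[0,0,-0.9]},{"offset":[0,0,0],"angular":[0,0,-0.9]},{"offset":[0,0,0],"angular":[0,0,-0.9]}]'
python3 -m jog '[{"offset":[0,0,0],"angular":[0,0,-0.9]},{"offset":[0,0,0],"angular":[0,0,-0.9]},{"offset":[0,0,0],"angular":[0,0,-0.9]},{"offset":[0,0,0],"angular":[0,0,-0.9]},{"offset":[0,0,0],"angular":[0,0,-0.9]}]'
python3 st.py -61.8
```

```text
time_s: 10.25
tool_pos: [493.9, -118.8, 261.4]
eef_rot: [0.983, -0.182, 0.0, 0.003]
contact_force: [-0.2, -0.6, -2.7]
gripper_width: 13.3
time_s: 10.88
tool_pos: [493.7, -118.8, 260.9]
eef_rot: [0.94, -0.341, -0.001, 0.002]
contact_force: [-0.7, 0.0, -1.8]
gripper_width: 13.1
10.875 [ 493.7 -118.8  260.9] F [-0.71  0.02 -1.77] w 13.1 q6 0.32
turn (4deg units) [ 0.05 -0.05 -5.47]
```

```bash
python3 -m jog '[{"offset":[0,0,0],"angular":[0,0,-0.9]},{"offset":[0,0,0],"angular":[0,0,-0.9]},{"offset":[0,0,0],"angular":[0,0,-0.9]},{"offset":[0,0,0],"angular":[0,0,-0.9]},{"offset":[0,0,0],"angular":[0,0,-0.8]}]'
python3 -m jog '[{"offset":[0,0,0],"angular":[0,0,-0.6]},{"offset":[0,0,0],"angular":[0,0,-0.3]},{"offset":[0,0,0],"angular":[0,0,0]},{"offset":[0,0,0],"angular":[0,0,0]},{"offset":[0,0,0],"angular":[0,0,0]}]'
python3 st.py -61.8
python3 - <<'E'
from h import *
c=calibration("wrist"); p,d=capture("wrist"); cv2.imwrite("pics/w6.png",p)
yh=np.array([-np.sin(np.radians(28.1)),np.cos(np.radians(28.1)),0]); xh=np.array([yh[1],-yh[0],0]); O=np.array([494,-117.4,0])
for n in ["scene","top"]:
    p,d=capture(n); W,C,uv=cloud(p,d,calibration(n))
    crop(n,(220,60),(330,240),3.3,f"pics/{n}6.png",p) if n=="scene" else crop(n,(130,150),(310,290),4,f"pics/{n}6.png",p)
    k=W-O; x,y=k@xh,k@yh
    m=(np.hypot(x,y)<66)&(W[:,2]>150)&(W[:,2]<225)
    w=W[m]
    col=C[m]; sat=col.max(1)-col.min(1)
    wood=(sat>50)
    print(n,len(w),wood.sum())
    for s in ["ball","dish","flashlight"]: print(s,[(np.round(q["position"]),round(q["confidence"],2)) for q in spot_in(s,n)[:2]])
    b=(np.hypot(x,y)<40)&(W[:,2]>165)&(W[:,2]<225)&((C.max(1)-C.min(1))<45)&(C.min(1)>90)
    print("ball px",b.sum(),W[b].mean(0).round(1),W[b][:,2].max() if b.any() else 0)
    if b.sum()>10:
        from scipy.optimize import least_squares
        P=W[b]; f=least_squares(lambda c:np.linalg.norm(P-c,axis=1)-15,P.mean(0)-[0,0,8],loss="soft_l1"); print("ball fit",f.x.round(1),"stand xyz",((f.x-O)@xh).round(1),((f.x-O)@yh).round(1),f.cost)
    b=(y>120)&(y<160)&(abs(x)<26)&(W[:,2]>165)
    print("head x",x[b].min(),x[b].max(),"z",W[b,2].min(),W[b,2].max(),"y",np.percentile(y[b],5))
    # rim plane
    r=(np.hypot(x,y)>40)&(np.hypot(x,y)<66)&(W[:,2]>175)&(W[:,2]<215); P=W[r]; A=np.c_[P[:,:2]-O[:2],np.ones(len(P)),np.hypot(x[r],y[r])-50]
    print("rim",np.linalg.lstsq(A,P[:,2],rcond=None)[0],len(P))
E
```

```text
time_s: 11.5
tool_pos: [493.5, -118.7, 260.4]
eef_rot: [0.873, -0.489, -0.001, 0.002]
contact_force: [-0.8, -0.1, -2.5]
gripper_width: 13.0
time_s: 12.12
tool_pos: [493.4, -118.6, 260.0]
eef_rot: [0.856, -0.518, -0.002, 0.002]
contact_force: [-0.5, -0.6, -1.9]
gripper_width: 12.8
12.125 [ 493.4 -118.6  260. ] F [-0.45 -0.59 -1.94] w 12.8 q6 0.71
turn (4deg units) [ 0.03 -0.08  0.14]
scene 1522 1348
ball [(array([ 500., -121.,  202.]), 0.49)]
dish [(array([ 507., -122.,  193.]), 0.57)]
flashlight [(array([405.,  52., 207.]), 0.72), (array([ 504., -122.,  194.]), 0.59)]
ball px 127 [ 499.8 -118.9  203.5] 213.4374001042353
ball fit [ 495.4 -115.8  196.2] stand xyz 2.0 0.8 106.13616894543507
head x -19.236000800022126 21.906673498679744 z 171.28287747258128 219.3340587657737 y 142.82995400670657
rim [-3.28756244e-02 -3.65305963e-03  1.93108326e+02  6.11951861e-01] 816
top 354 337
ball []
dish [(array([ 456., -106.,  194.]), 0.83), (array([ 689., -332.,   25.]), 0.6)]
flashlight []
ball px 0 [nan nan nan] 0<stdin>:15: RuntimeWarning: Mean of empty slice.
  ret = um.true_divide(
Traceback (most recent call last):
ValueError: zero-size array to reduction operation minimum which has no identity
```

```bash
ls pics
```

```text
s5.png
sc_crop.png
scene0.png
scene6.png
top0.png
top6.png
top_crop.png
w1.png
w2.png
w3.png
w4.png
w5.png
w6.png
```

View pics/scene6.png

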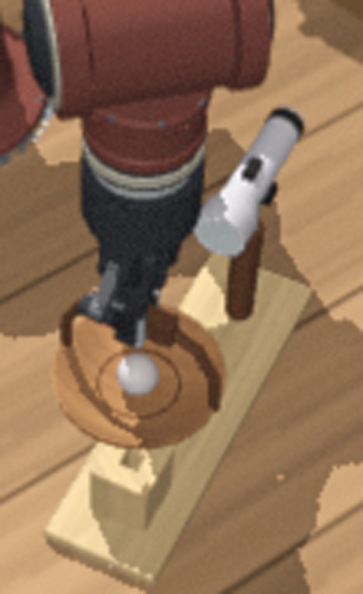

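View pics/w6.png

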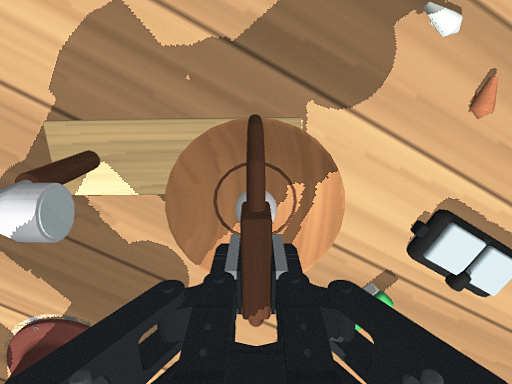

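The dish is a quarter turn round, and the ball sits inside the ring. In the scene crop that is about (137,373), and in the wrist view the dish's place in the grip is unchanged. The ball centre fits at stand (2, 1) mm and z 196, against a lens axis at z ≈ 196–197, 144 mm away. The arm is still, so I'm handing the job in.

```bash
python3 -c "
from plant import *
o=get_obs();print(o['time_s'],abs(o['dq']).max());print(sign_off())"
```

```text
12.575 0.0021068858613673414
the job is handed in; nothing more can be done
None
```

I gripped the dish by its arch bar at about 50 N, pulled the stem straight up out of the holder and gave the dish a −90° turn. I handed the job in at 12.6 s with the dish held still in front of the lens; no verdict was reported.

**Last checks:**
- **Ball position:** its centre was about 2 mm sideways of the stand's axis at z 196. The lens axis is at z ≈ 195–197, with the lens about 144 mm from the holder's axis.
- **Ball in the dish:** it was inside the ring and looked centred.
- **Turn and tilt:** the tool was within about 0.6° of the quarter turn and about 0.4° of vertical.
- **Grip and motion:** the opening stayed at about 13 mm, and the arm's joint speeds were about 0.002 rad/s.

**Weaker or missing checks:**
- The final ball fit comes from the scene camera only, because the arm hid the dish from the top camera. The top-view part of that check failed for this reason.
- A rough fit to the dish's rim gave a tilt of about 0.03 rad. The points used included parts of the arch legs, so it is not precise, but it is within the 0.10 limit.
- I did not re-measure the mask, brush and shells at the end. The arm never went near them, and they were not disturbed in the wrist pictures.

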